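# Shut the spares case and present the sampling wand over it

## Task

Two spare sensor modules have been loaded into the small blue parts case and it is to be sniff-checked for gas: first shut its clear lid fully, and only then draw the sampling wand out of its leaning holder. Turn the wand level and keep it in the gripper, about 10 cm above the shut lid with its thin tip over the middle of the lid and touching nothing but the gripper; the program finishes while still holding it there, still. Do not shift the white flask or the brown dropper bottle.

Things in the scene. Friction and masses are not known exactly. Their poses are not given: they have to be found in the camera images.
- case: Blue parts case fixed to the worktop, 121 (x) x 170 (y) x 37 mm high with the lid shut. Origin at the middle of its underside; z up, -x is its front side (towards the robot within about 30 degrees), the lid's hinge runs along y at its far (+x) side.
- case_lid (a joint): Angle of the lid (clear panel in a blue frame), rad: 0 shut, 1.57 upright, 2.0 the stop, leaning back away from the robot. A plate, 110 mm from hinge to free edge, 170 mm wide, 2.4 mm thick, 50 g; its stiff hinge lets it stand where it is left between about 0.8 and 2.0 rad, below that it sinks shut slowly. About 0.3 N at the free edge moves it.
- lid_hinge (a point): Middle of the lid's hinge line, 35 mm above the worktop; does not move.
- lid_edge (a point): Middle of the lid's free edge (in the plate's middle plane, 112 mm from the hinge); moves with the lid. A small tab, 6 mm long and 30 mm wide, stands out beyond it.
- lid_middle (a point): Fixed point 37 mm above the worktop: the middle of the top face of the lid when it is shut. Axes as the case's.
- holder: Wand holder fixed to the worktop: dark steel base plate 130 (x) x 80 (y) x 10 mm with a slim tapered aluminium tube, 95 mm long, 29 mm across at its mouth, leaning 45 degrees, mouth up and towards the holder's +x (away from the robot within about 30 degrees). Origin at the middle of the underside, z up.
- holder_mouth (a point): Centre of the tube's open mouth, 97 mm above the worktop. The wand's tip reaches 89 mm down the tube; the tube is a loose fit (2 mm all round).
- wand: Sampling wand, 238 mm long, 80 g: black round grip, 25 mm across, 85 mm long, and a thin rod ending in the tip. Its y axis runs from tip to grip end; centre line at x = 0, z = 13.3 mm, grip y = 34 to 119 mm, tip y = -119 mm, centre of mass y = 39 mm. For contact the rod is a cone, 6 mm across at the tip, 25 mm at the grip. Starts in the holder, tip down, leaning about 45 degrees.
- wand_grip (a point): Point on the wand's centre line in the grip, 184 mm from the tip, about 0.16 m above the worktop at the start. Axes as the wand's.
- wand_tip (a point): End of the wand's thin tip, on its centre line.
- flask: Bystander: small white stoppered flask, 55 mm in diameter, 118 mm tall, standing between and beyond the task's things. Origin at the middle of its underside.
- bottle: Bystander: brown dropper bottle, 33 mm in diameter, 100 mm tall, standing between the task things, on the robot side. Origin at the middle of its underside.
Not all that is in view belongs to the job. Several things have the shape of the holder; the one meant has the colours described above.

How it is judged:
By the outcome, as a careful person would: the job done as asked, in the order asked, and still so for the second after the job is handed in, while the arm keeps its last pose, push and grip.
It also fails if it takes over 58 s, if anything falls off the work surface, if the arm or the gripper's body presses on something with over 40 N, if the wrist force passes 120 N, or if a joint passes its speed limit or range.

## Robot

A 6-joint arm with a two-finger parallel gripper is mounted at the origin on a cart in front of the work surface, level with it; the furniture and walls round the work are solid. World frame = base frame: x ahead of the robot, y to its left, z up, the work surface at z = 0. Lengths are in m, angles in rad, forces in N, time in s.
With the tool pointing down it reaches from about 0.3 to 0.875 m from the base axis. Payload 6.4 kg.
Tool frame: the origin (TCP) lies midway between the tips of the shut fingers; the grasp point (between the pads) lies arm.tcp_to_grasp behind it (arm.tcp_to_grasp is the distance from the TCP to the grasp point, in m); z points along the fingers, y is the line along which they close (so a half turn about z gives the same grasp; the last joint's range is limited). The gripper opens to 88 mm and grips with 3 to 60 N. Pads are 18 mm wide; open, the fingers measure 123 mm over their backs; the gripper's body (75 mm by 187 mm) begins 45 mm behind the grasp point.
Start: joints at [0.954, 0.181, 1.607, -0, 1.354, -0.206], TCP at [0.23, 0.527, 0.239] pointing down, gripper open.
Joint ranges: [-2.99, 2.99], [-0.89, 2.07], [0.3, 2.58], [-1.14, 4.28], [0, 2.63], [-3.12, 3.12]. Speed limits (rad/s): [2.57, 2.57, 3.01, 3.14, 3.14, 3.14].

## Interface

Orientations are given as [roll, pitch, yaw] about the fixed x, y, z axes, in that order (R = Rz(yaw) Ry(pitch) Rx(roll)).
In Python, from cell import readout, viewer, arm gives the robot as it stands.
- The arm moves only by the tool move_arm, never from a script. Its argument "deltas" is a list of rows, each a list of 7 numbers: the shift along the tool's x, y, z in m, then the turn, a rotation vector about the tool's x, y, z in rad, then the opening, from -1 (shut) to 1 (fully open). A call has 1 to 12 rows; each row is the pose to reach, as a shift and turn from the pose commanded when the call began, along the tool's axes at that moment; what a row does not reach only later rows make up. A row lasts 1/8 s, in which the tool goes at most 62.5 mm and 10.7 degrees, less where a joint would pass 70% of its speed; a pose out of reach is approached as far as the arm can. A call with a gripper value outside its range is refused whole. The fingers move at their own pace and stop on an object; "squeeze" is the grip in N (left out, the last holds). Time passes only in rows, so rows that repeat a pose let the fingers close. It gives the time, the measured TCP pose, the force, the opening and the grip force at its end, in the units of the state.
- readout.get_state(): the state, without advancing time (a new reading comes with each control period).
- viewer.grab_frame(name): name is "scene" or "top" or "wrist"; returns (picture, depth): 384x512x3 uint8, blue, green, red; 384x512 float32, m along the optical axis (not along the pixel's ray), 0 where there is no reading.
- viewer.camera_model(name): a dict with "camera_matrix" (3x3 intrinsics, pixels), "origin" and "rotation" of the camera in the world. Camera axes: x right, y down, z forward; pixel columns grow to the right and rows downward; lengths in m; the calibration is good to about 2 mm. A picture is of the moment at which its call begins: read the wrist's pose just before it. camera_model takes no time and is no camera call; for the wrist camera it gives the pose at the moment of the call.
- arm.close_job(): hands the job in; it is judged then, once.
The state is a dict: "clock": time; "q": joint angles; "qd": joint speeds; "joint_efforts": joint torques, N m; "eef_pos": TCP position; "ee_rot": TCP orientation; "contact_force": force on the tool from outside, world axes, zero at the start; "moment": the same for the moment, N m; "finger_gap": opening from 0.0 (shut) to 1.0 (fully open); "grip_force": force on a finger pad.
Only numpy, scipy, OpenCV 4.12 (cv2) and the standard library are available. Lean on these libraries where they do the work, as an engineer would, in place of code of your own. Each camera call takes 0.05 s, during which the arm holds its last target. There are 200 camera calls.

## Working session

There is one attempt and no reset: what is moved stays moved. The work goes in short steps, Python scripts to look and compute and a tool call to move; the robot and the scene stay as the last step left them, time stands still between calls to the robot, and variables do not carry over. Pictures are saved under pics/ and viewed, at most 10 in all, crops included, and the job is handed in when it is done.

Besides the shell and the picture viewer there is one more tool, called as a command line: name --pt "numbers of a row" for each row, then --argument value for the rest. move_arm: Moves the arm, as the interface text tells. Its arguments: {"type":"object","properties":{"deltas":{"type":"array"},"squeeze":{"type":"number"}},"required":["deltas"]}

```bash
mkdir -p pics; ls; cat > h.py <<'E'
import numpy as np, cv2
from cell import readout, viewer, arm
from scipy.spatial.transform import Rotation as R
def grab(n,save=None):
    m=viewer.camera_model(n); im,d=viewer.grab_frame(n)
    if save: cv2.imwrite('pics/'+save,im)
    return im,d,m
def cloud(d,m):
    K=np.array(m['camera_matrix']);v,u=np.indices(d.shape)
    p=np.stack([(u-K[0,2])/K[0,0]*d,(v-K[1,2])/K[1,1]*d,d],-1)
    return p@np.array(m['rotation']).T+np.array(m['origin'])
E
python3 - <<'E'
from h import *
for n in('scene','top'):
    im,d,m=grab(n,n+'0.png'); np.savez(n+'0.npz',im=im,p=cloud(d,m),d=d)
    print(n,m)
s=readout.get_state();print(s,arm.tcp_to_grasp)
E
```

```text
picsTraceback (most recent call last):
  File "<stdin>", line 3, in <module>
  File "h.py", line 11, in cloud
    return p@np.array(m['rotation']).T+np.array(m['origin'])
           ~~~~~~~~~~~~~~~~~~~~~~~~~~~^~~~~~~~~~~~~~~~~~~~~~
ValueError: operands could not be broadcast together with shapes (384,512) (3,)
```

View pics/scene0.png

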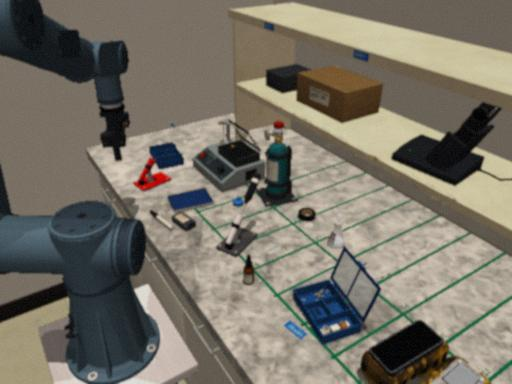

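The scene view shows the blue case with its lid open at about (335,300), the flask at (336,235) and the bottle at (248,270). There are two holder-like things: a grey/aluminium one with the wand at (237,240) and a red one at (150,178). The camera rotation is 3 numbers, probably rpy.

```bash
sed -i "s/np.array(m\['rotation'\]).T/R.from_euler('xyz',m['rotation']).as_matrix().T/" h.py
python3 - <<'E'
from h import *
for n in('scene','top'):
    im,d,m=grab(n,n+'0.png'); p=cloud(d,m); np.savez(n+'0.npz',im=im,p=p,d=d)
    print(n,m, 'table', p[320,230] if n=='scene' else p[200,250])
    z=p[...,2]; print('z hist',np.histogram(z[(d>0)],bins=[-1,-.02,-.01,-.005,0,.005,.01,.02,.05,.1]))
    if n=='scene':
        for uv in [(237,240),(248,270),(336,235),(335,330),(150,178)]: print(uv,p[uv[1],uv[0]].round(3))
        cv2.imwrite('pics/crop.png',cv2.resize(im[130:350,130:400],None,fx=2.7,fy=2.7,interpolation=cv2.INTER_CUBIC))
    else: cv2.imwrite('pics/topb.png',cv2.resize(im,(800,600),interpolation=cv2.INTER_CUBIC))
s=readout.get_state();print(s,arm.tcp_to_grasp)
E
```

```text
scene {'camera_matrix': array([[436.09698239,   0.        , 253.69321483],
       [  0.        , 436.09698239, 192.01341408],
       [  0.        ,   0.        ,   1.        ]]), 'origin': array([-0.09770945, -0.78012373,  0.89340178]), 'rotation': array([-2.13460506, -0.00301871, -0.57496445])} table [ 0.28098662 -0.08629057 -0.00271587]
z hist (array([15836,   601,  2061, 43237, 16755,  2376,  4732,  6507, 11805]), array([-1.   , -0.02 , -0.01 , -0.005,  0.   ,  0.005,  0.01 ,  0.02 ,
        0.05 ,  0.1  ]))
(237, 240) [0.456 0.167 0.019]
(248, 270) [ 0.391 -0.001  0.052]
(336, 235) [ 0.714 -0.009  0.046]
(335, 330) [ 0.481 -0.269  0.012]
(150, 178) [0.366 0.679 0.024]
top {'camera_matrix': array([[446.35115651,   0.        , 255.0002384 ],
       [  0.        , 446.35115651, 187.56266299],
       [  0.        ,   0.        ,   1.        ]]), 'origin': array([0.21745972, 0.24416424, 1.81769951]), 'rotation': array([-2.95097368, -0.00691217, -1.56927537])} table [ 5.15947380e-01  2.52681263e-01 -1.47189490e-04]
z hist (array([40405,   878,  6648, 22183, 26019, 11685,  4532,  4238,  9422]), array([-1.   , -0.02 , -0.01 , -0.005,  0.   ,  0.005,  0.01 ,  0.02 ,
        0.05 ,  0.1  ]))
{'clock': 0.15, 'q': array([ 9.53701011e-01,  1.81359835e-01,  1.60771865e+00, -6.34234036e-06,
        1.35377497e+00, -2.06251747e-01]), 'qd': array([-0.00096623, -0.00150062, -0.00282029, -0.00192628, -0.00069779,
       -0.00147317]), 'joint_efforts': array([ 1.50820157e-03, -4.34229469e+01, -3.42179811e+01,  7.02780043e-02,
        3.55527608e-02, -7.41748909e-05]), 'eef_pos': array([0.2293833 , 0.52685512, 0.23805186]), 'ee_rot': array([-3.14035730e+00, -2.52142559e-04,  2.73075030e+00]), 'contact_force': array([-0.10812587, -0.2017503 , -0.02260523]), 'moment': array([0.00381104, 0.01449335, 0.01676277]), 'grip_force': 0.0, 'finger_gap': 1.002337639779201} 0.0187
```

View pics/crop.png

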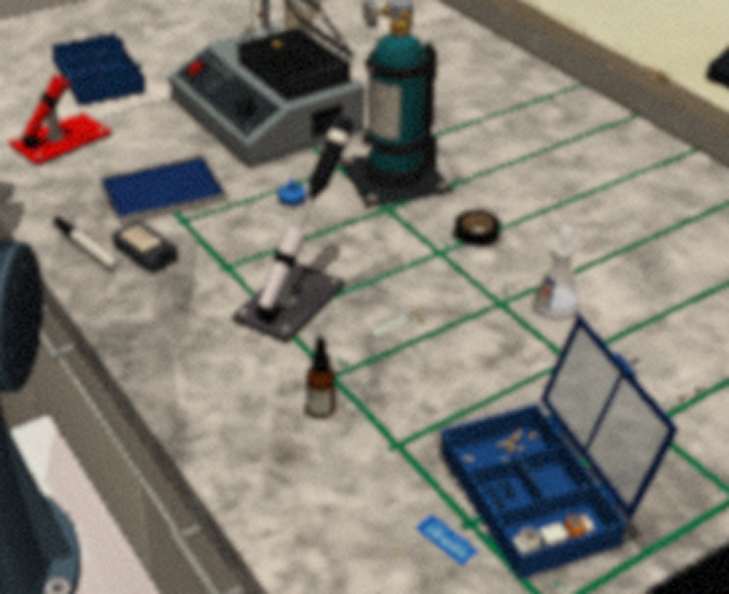

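View pics/topb.png

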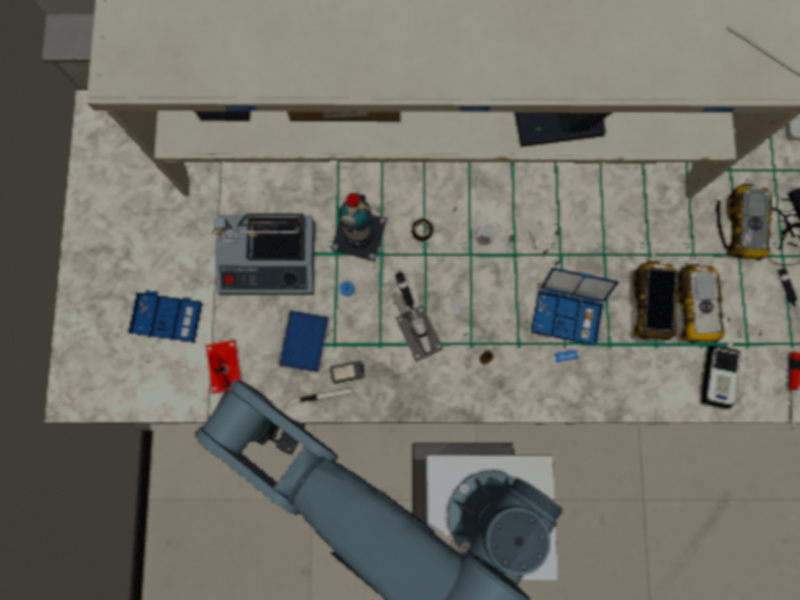

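The crop and top view settle which is which. Holder candidates are the grey steel plate with aluminium tube and the wand in it (scene (237,240), top (268,210)), the red one (scene (150,178)), and a black stand on the shelf; the first fits the colours. Of the two blue cases, the one with the open clear lid and modules (scene (335,300)) is meant. The other, at top (105,200), has no lid up.

```bash
python3 - <<'E'
from h import *
for n in('scene','top'):
    f=np.load(n+'0.npz'); im,p=f['im'],f['p']; hsv=cv2.cvtColor(im,cv2.COLOR_BGR2HSV)
    x,y,z=p[...,0],p[...,1],p[...,2]
    blue=(hsv[...,0]>100)&(hsv[...,0]<130)&(hsv[...,1]>110)
    reg=(x>.4)&(x<.75)&(y<-.05)&(y>-.36)
    body=p[blue&reg&(z>.01)&(z<.042)]; rim=p[blue&reg&(z>.025)&(z<.042)]
    for b in(body,rim):
        if len(b)>5: print(n,'body',len(b),cv2.minAreaRect(b[:,:2].astype(np.float32)*1000), cv2.boxPoints(cv2.minAreaRect(b[:,:2].astype(np.float32)*1000)).round())
    lid=p[blue&reg&(z>.05)]
    c=lid.mean(0);u,s,vt=np.linalg.svd(lid-c); print('lid',len(lid),c.round(3),'normal',vt[2].round(3),'rms',s[2]/len(lid)**.5,'range',lid.min(0).round(3),lid.max(0).round(3))
    top=lid[lid[:,2]>lid[:,2].max()-.012];print(' top edge',top.mean(0).round(3),top.min(0).round(3),top.max(0).round(3))
    # wand
    g=(hsv[...,2]<70)&(x>.45)&(x<.62)&(y>.12)&(y<.3)&(z>.1)&(z<.25)
    w=p[g];c=w.mean(0);u,s,vt=np.linalg.svd(w-c);t=(w-c)@vt[0];print('wand',len(w),c.round(3),vt[0].round(3),t.min(),t.max())
    a=p[(hsv[...,2]>110)&(hsv[...,1]<60)&(x>.38)&(x<.6)&(y>.1)&(y<.3)&(z>.03)&(z<.13)];print('tube',len(a),a.mean(0).round(3),np.linalg.svd(a-a.mean(0))[2][0].round(3))
    pl=p[(hsv[...,2]<110)&(x>.35)&(x<.58)&(y>.08)&(y<.3)&(z>.006)&(z<.014)]
    if len(pl)>5: print('plate',cv2.minAreaRect(pl[:,:2].astype(np.float32)*1000))
    for nm,r in(('bottle',(x>.36)&(x<.44)&(y>-.05)&(y<.05)&(z>.02)),('flask',(x>.65)&(x<.78)&(y>-.06)&(y<.05)&(z>.02))):
        q=p[r]; print(nm,len(q),np.median(q,0).round(3),q.min(0).round(3),q.max(0).round(3))
E
```

```text
scene body 1331 ((503.20703125, -208.86578369140625), (174.09523010253906, 118.64219665527344), 77.4101791381836) [[ 426. -281.]
 [ 542. -307.]
 [ 580. -137.]
 [ 464. -111.]]
scene body 522 ((503.2964172363281, -209.08865356445312), (173.23106384277344, 118.39268493652344), 77.54375457763672) [[ 427. -281.]
 [ 542. -306.]
 [ 580. -137.]
 [ 464. -112.]]
lid 103 [ 0.574 -0.258  0.125] normal [-0.947  0.196  0.255] rms 0.002897459807317675 range [ 0.542 -0.307  0.051] [ 0.603 -0.143  0.152]
 top edge [ 0.583 -0.235  0.146] [ 0.571 -0.299  0.14 ] [ 0.602 -0.155  0.152]
wand 159 [0.539 0.21  0.164] [-0.681 -0.319 -0.659] -0.05186347574066496 0.04925894844462117
tube 207 [0.452 0.171 0.077] [-0.678 -0.311 -0.666]
plate ((460.1631164550781, 176.7109375), (130.34744262695312, 81.05374908447266), 26.028688430786133)
bottle 207 [ 0.391 -0.001  0.051] [ 0.379 -0.011  0.02 ] [0.413 0.016 0.099]
flask 299 [ 0.718 -0.007  0.057] [ 0.7   -0.025  0.02 ] [0.747 0.02  0.121]
top body 279 ((485.0600891113281, -203.6849365234375), (169.16307067871094, 155.49984741210938), 78.4081039428711) [[ 392. -271.]
 [ 544. -302.]
 [ 578. -136.]
 [ 426. -105.]]
top body 124 ((504.6880187988281, -204.10507202148438), (162.17002868652344, 116.41059112548828), 78.14668273925781) [[ 431. -272.]
 [ 545. -295.]
 [ 578. -137.]
 [ 464. -113.]]
lid 10 [ 0.586 -0.222  0.151] normal [-0.925  0.202 -0.321] rms 0.0015036985699462121 range [ 0.581 -0.233  0.142] [ 0.591 -0.213  0.156]
 top edge [ 0.586 -0.221  0.152] [ 0.581 -0.233  0.146] [ 0.591 -0.213  0.156]
wand 90 [0.543 0.219 0.172] [-0.707 -0.309 -0.636] -0.04537658135132021 0.055391757011762154
tube 81 [0.453 0.175 0.08 ] [-0.686 -0.292 -0.666]
plate ((485.62689208984375, 217.48822021484375), (211.5086669921875, 158.3180389404297), 15.295680046081543)
bottle 62 [0.394 0.01  0.057] [ 0.381 -0.011  0.022] [0.412 0.022 0.107]
flask 148 [0.72  0.003 0.083] [ 0.701 -0.02   0.02 ] [0.748 0.024 0.124]
```

```bash
cat >> h.py <<'E'
CC=np.array([.504,-.208]); CY=np.radians(-12.5)
def case(x,y,z):
    return np.r_[CC+[x*np.cos(CY)-y*np.sin(CY),x*np.sin(CY)+y*np.cos(CY)],z]
def delta(pos,rot,P0=None,R0=None):
    s=readout.get_state()
    P0=s['eef_pos'] if P0 is None else P0; R0=R.from_euler('xyz',s['ee_rot']) if R0 is None else R0
    return np.r_[R0.inv().apply(pos-P0),(R0.inv()*rot).as_rotvec()].round(4).tolist()
E
python3 - <<'E'
from h import *
r=R.from_euler('xyz',[np.pi,0,np.pi+CY]); s=readout.get_state()
print(delta(s['eef_pos']+[.02,-.03,.08],R.from_euler('xyz',s['ee_rot'])))
print(delta(case(.125,0,.30),r)); print(delta(case(.125,0,.11),r))
f=np.load('top0.npz');p=f['p'];print([p[v,u].round(2).tolist() for u,v in((225,120),(225,145),(380,95))])
E
```

```text
[-0.0303, -0.0196, -0.08, 0.0, 0.0, 0.0]
[-0.6679, -0.5402, -0.0614, -0.0012, -0.0004, -0.1927]
[-0.668, -0.5399, 0.1286, -0.0012, -0.0004, -0.1927]
[[0.86, 0.36, 0.0], [0.69, 0.35, 0.19], [0.86, -0.22, 0.29]]
```

move_arm --pt "-0.03 -0.02 -0.06 0 0 0 -1" --pt "-0.06 -0.05 -0.075 0 0 -0.02 -1" --pt "-0.668 -0.54 -0.065 0 0 -0.193 -1" --pt "-0.668 -0.54 -0.065 0 0 -0.193 -1" --pt "-0.668 -0.54 -0.065 0 0 -0.193 -1" --pt "-0.668 -0.54 -0.065 0 0 -0.193 -1" --pt "-0.668 -0.54 -0.065 0 0 -0.193 -1" --pt "-0.668 -0.54 -0.065 0 0 -0.193 -1" --pt "-0.668 -0.54 -0.065 0 0 -0.193 -1" --pt "-0.668 -0.54 -0.065 0 0 -0.193 -1" --pt "-0.668 -0.54 -0.065 0 0 -0.193 -1" --pt "-0.668 -0.54 -0.065 0 0 -0.193 -1" --squeeze 20

```text
clock: 1.65
eef_pos: [0.553, -0.0951, 0.3056]
ee_rot: [3.141, -0.0, 2.923]
contact_force: [0.2, 0.5, -0.6]
finger_gap: 0.005
grip_force: 0.0
```

```bash
python3 - <<'E'
from h import *
r=R.from_euler('xyz',[np.pi,0,np.pi+CY])
print(delta(case(.125,0,.30),r)); print(delta(case(.125,0,.11),r))
E
```

```text
[-0.1016, -0.1209, 0.0055, 0.0002, -0.0001, 0.0]
[-0.1017, -0.1209, 0.1955, 0.0002, -0.0001, 0.0]
```

move_arm --pt "0 0 0 0 0 0 -1" --pt "-0.06 -0.02 0 0 0 0 -1"

```text
clock: 1.9
eef_pos: [0.6037, -0.1232, 0.3047]
ee_rot: [3.14, -0.004, 2.925]
contact_force: [0.7, -0.2, 0.9]
finger_gap: 0.005
grip_force: 0.0
```

```bash
python3 - <<'E'
from h import *
r=R.from_euler('xyz',[np.pi,0,np.pi+CY])
print(readout.get_state()['eef_pos'],delta(case(.125,0,.11),r))
E
```

```text
[ 0.60368963 -0.1231858   0.30469419] [-0.0468, -0.1047, 0.1943, 0.0015, -0.0043, 0.0011]
```

move_arm --pt "-0.043 -0.05 0 0 0 0 -1" --pt "-0.043 -0.102 0 0 0 0 -1" --pt "-0.043 -0.102 0 0 0 0 -1" --pt "-0.043 -0.102 0.06 0 0 0 -1" --pt "-0.043 -0.102 0.12 0 0 0 -1" --pt "-0.043 -0.102 0.16 0 0 0 -1" --pt "-0.043 -0.102 0.19 0 0 0 -1" --pt "-0.043 -0.102 0.19 0 0 0 -1"

```text
clock: 2.9
eef_pos: [0.6242, -0.2309, 0.113]
ee_rot: [3.139, -0.006, 2.925]
contact_force: [0.0, -0.6, -0.1]
finger_gap: 0.007
grip_force: 0.0
```

```bash
python3 - <<'E'
from h import *
s=readout.get_state(); d=s['eef_pos'][:2]-CC; c,n=np.cos(CY),np.sin(CY); print('case xy',d@[c,n],d@[-n,c],s['eef_pos'][2],s['contact_force'])
im,d,m=grab('scene'); cv2.imwrite('pics/s1.png',cv2.resize(im[180:370,230:430],None,fx=3,fy=3,interpolation=cv2.INTER_CUBIC))
# tip path in case frame: r .10 arc
hx,hz=.056,.035
for th in np.radians([100,90,80,70,60,50,40,30,20,10,4]): print(round(np.degrees(th)),(np.array([hx-.1*np.cos(th)+.009, hz+.1*np.sin(th)])).round(3))
E
```

```text
case xy 0.12225558058406562 0.003673438633413794 0.11304317039095285 [ 0.04128849 -0.59037578 -0.07046136]
100 [0.082 0.133]
90 [0.065 0.135]
80 [0.048 0.133]
70 [0.031 0.129]
60 [0.015 0.122]
50 [0.001 0.112]
40 [-0.012  0.099]
30 [-0.022  0.085]
20 [-0.029  0.069]
10 [-0.033  0.052]
4 [-0.035  0.042]
```

View pics/s1.png

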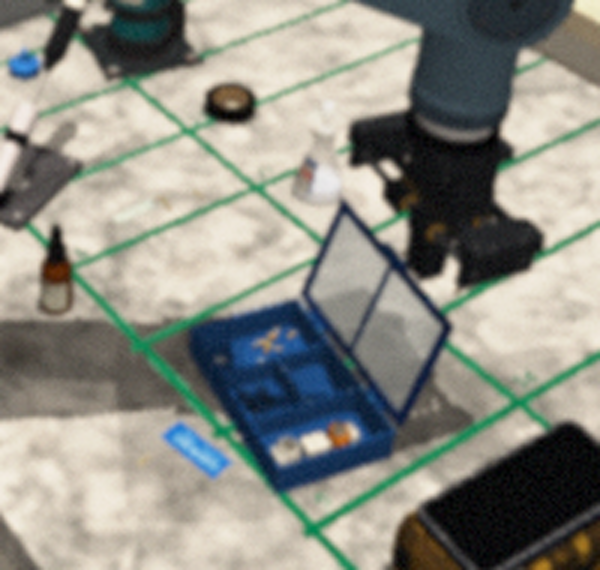

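The fingers are behind the open lid, with the tab at about (390,255) in the crop. Next I swing the lid over.

move_arm --pt "0.024 0 -0.006 0 0 0 -1" --pt "0.04 0 -0.012 0 0 0 -1" --pt "0.052 0 -0.016 0 0 0 -1" --pt "0.064 0 -0.018 0 0 0 -1" --pt "0.076 0 -0.018 0 0 0 -1" --pt "0.088 0 -0.016 0 0 0 -1" --pt "0.098 0 -0.012 0 0 0 -1" --pt "0.108 0 -0.008 0 0 0 -1" --pt "0.115 0 -0.003 0 0 0 -1" --pt "0.122 0 0.002 0 0 0 -1" --pt "0.129 0 0.009 0 0 0 -1" --pt "0.135 0 0.016 0 0 0 -1"

```text
clock: 4.45
eef_pos: [0.4937, -0.2047, 0.0992]
ee_rot: [3.142, -0.0, 2.924]
contact_force: [0.4, 0.0, 0.8]
finger_gap: 0.002
grip_force: 0.2
```

```bash
python3 - <<'E'
from h import *
s=readout.get_state(); d=s['eef_pos'][:2]-CC; c,n=np.cos(CY),np.sin(CY); print('case xy',d@[c,n],d@[-n,c],s['eef_pos'][2],s['contact_force'])
im,d,m=grab('scene'); cv2.imwrite('pics/s2.png',cv2.resize(im[180:370,230:430],None,fx=3,fy=3,interpolation=cv2.INTER_CUBIC))
E
```

```text
case xy -0.010732839332555933 0.000962976196453707 0.0992325515237744 [0.40231862 0.03339507 0.75937903]
```

View pics/s2.png

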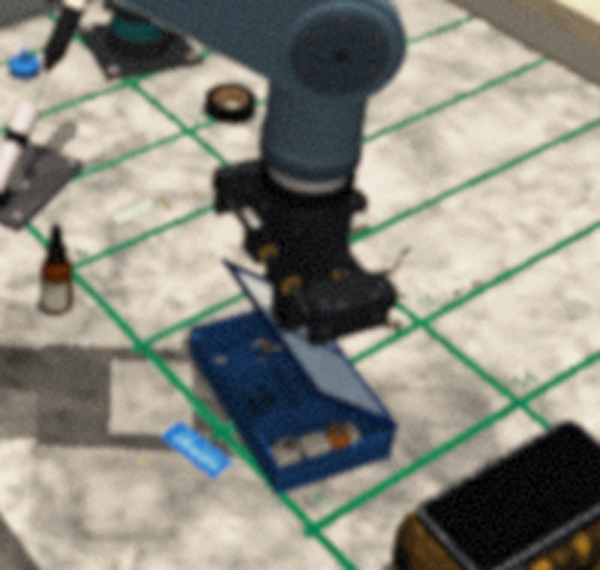

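The lid is about 40° open with the finger on top of it. I keep going down.

move_arm --pt "0.006 0 0.007 0 0 0 -1" --pt "0.011 0 0.015 0 0 0 -1" --pt "0.016 0 0.023 0 0 0 -1" --pt "0.02 0 0.031 0 0 0 -1" --pt "0.023 0 0.039 0 0 0 -1" --pt "0.026 0 0.047 0 0 0 -1" --pt "0.028 0 0.053 0 0 0 -1" --pt "0.029 0 0.057 0 0 0 -1" --pt "0.029 0 0.06 0 0 0 -1" --pt "0.029 0 0.062 0 0 0 -1" --pt "0.029 0 0.063 0 0 0 -1"

```text
clock: 5.88
eef_pos: [0.466, -0.1987, 0.0372]
ee_rot: [-3.142, -0.0, 2.924]
contact_force: [-4.1, 2.3, 10.3]
finger_gap: 0.003
grip_force: 5.1
```

move_arm --pt "0 0 -0.03 0 0 0 -1" --pt "0 0 -0.09 0 0 0 -1" --pt "0 0 -0.15 0 0 0 -1" --pt "0 0 -0.21 0 0 0 1" --pt "0 0 -0.25 0 0 0 1" --pt "0 0 -0.25 0 0 0 1"

```text
clock: 6.62
eef_pos: [0.4676, -0.1998, 0.291]
ee_rot: [-3.138, 0.007, 2.924]
contact_force: [-0.3, -0.7, -0.3]
finger_gap: 0.325
grip_force: 0.0
```

```bash
python3 - <<'E'
from h import *
im,d,m=grab('scene'); cv2.imwrite('pics/s3.png',cv2.resize(im[130:370,190:430],None,fx=2.4,fy=2.4,interpolation=cv2.INTER_CUBIC))
p=cloud(d,m);hsv=cv2.cvtColor(im,cv2.COLOR_BGR2HSV)
x,y,z=np.moveaxis(p,-1,0)
b=(hsv[...,0]>100)&(hsv[...,0]<130)&(hsv[...,1]>90)&(x>.4)&(x<.65)&(y<-.1)&(y>-.33)&(z>.028)&(z<.1)
q=p[b];print(len(q),np.percentile(q[:,2],[5,50,95,100]).round(3),cv2.minAreaRect(q[:,:2].astype(np.float32)*1000))
c,n=np.cos(CY),np.sin(CY);e=(q[:,:2]-CC)@[c,n];print([(k,np.median(q[(e>k)&(e<k+.02),2]).round(4)) for k in(-.06,-.04,-.02,0,.02,.04) if ((e>k)&(e<k+.02)).sum()>3])
E
```

```text
599 [0.029 0.036 0.039 0.041] ((497.843017578125, -208.06085205078125), (174.0589141845703, 121.45367431640625), 78.8294906616211)
[(-0.06, np.float64(0.0359)), (-0.04, np.float64(0.0354)), (-0.02, np.float64(0.0353)), (0, np.float64(0.0356)), (0.02, np.float64(0.0353)), (0.04, np.float64(0.0361))]
```

View pics/s3.png

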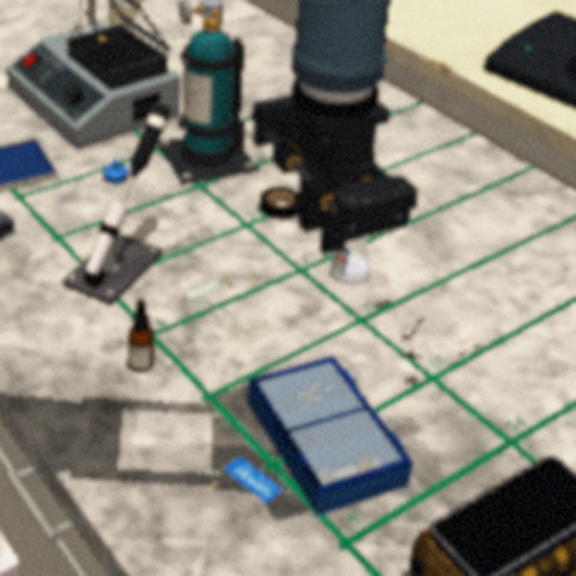

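The lid lies flat, with a uniform height of about 36 mm (case at (330,430) in the crop). The flask and bottle are in place. On to the wand.

```bash
cat >> h.py <<'E'
G=np.array([.547,.219,.164]); PH=np.radians(25.9)
def frame(phi,el):  # wand heading phi, tool pitched: el=elevation of wand axis
    h=np.array([np.cos(phi),np.sin(phi),0]);l=np.array([-np.sin(phi),np.cos(phi),0]);k=np.array([0,0,1.])
    z=np.sin(el)*h-np.cos(el)*k; return R.from_matrix(np.c_[np.cross(l,z),l,z])
E
python3 - <<'E'
from h import *
r=frame(PH,np.pi/4); n=r.as_matrix()[:,2]; print(n,readout.get_state()['q'])
print(delta(G-.10*n,r))
for nme in('scene','top'):
    f=np.load(nme+'0.npz');p=f['p'];x,y,z=np.moveaxis(p,-1,0);q=p[(x>.5)&(x<.75)&(y>.27)&(y<.5)&(z>.12)]
    print(nme,q.min(0).round(3),q.max(0).round(3))
E
```

```text
[ 0.63608341  0.30886551 -0.70710678] [-6.37593040e-01 -1.55085919e-02  1.71679771e+00  1.72212347e-05
  1.43659462e+00 -1.99070740e+00]
[0.0673, 0.3817, 0.0528, -0.2652, -0.7525, -0.6333]
scene [0.669 0.294 0.12 ] [0.75  0.499 0.301]
top [0.642 0.298 0.121] [0.749 0.5   0.306]
```

move_arm --pt "0.01 0.05 -0.02 0 0 0 1" --pt "0.0673 0.3817 0.0528 -0.265 -0.7525 -0.633 1" --pt "0.0673 0.3817 0.0528 -0.265 -0.7525 -0.633 1" --pt "0.0673 0.3817 0.0528 -0.265 -0.7525 -0.633 1" --pt "0.0673 0.3817 0.0528 -0.265 -0.7525 -0.633 1" --pt "0.0673 0.3817 0.0528 -0.265 -0.7525 -0.633 1" --pt "0.0673 0.3817 0.0528 -0.265 -0.7525 -0.633 1" --pt "0.0673 0.3817 0.0528 -0.265 -0.7525 -0.633 1" --pt "0.0673 0.3817 0.0528 -0.265 -0.7525 -0.633 1" --pt "0.0673 0.3817 0.0528 -0.265 -0.7525 -0.633 1" --pt "0.0673 0.3817 0.0528 -0.265 -0.7525 -0.633 1"

```text
clock: 8.05
eef_pos: [0.4834, 0.1877, 0.2346]
ee_rot: [3.138, 0.784, -2.694]
contact_force: [-0.3, -0.2, 0.2]
finger_gap: 1.001
grip_force: 0.0
```

```bash
python3 - <<'E'
from h import *
r=frame(PH,np.pi/4); n=r.as_matrix()[:,2]; s=readout.get_state();print(s['q'].round(2),s['finger_gap'],s['eef_pos'])
print(delta(G-.10*n,r))
im,d,m=grab('wrist','w1.png'); p=cloud(d,m); np.savez('w1.npz',im=im,p=p,d=d);print(m)
x,y,z=np.moveaxis(p,-1,0);hsv=cv2.cvtColor(im,cv2.COLOR_BGR2HSV)
g=(x>.48)&(x<.63)&(y>.14)&(y<.3)&(z>.12)&(z<.24)&(d>0);w=p[g];c=w.mean(0);u,sv,vt=np.linalg.svd(w-c,full_matrices=False);print(len(w),c.round(4),vt[0].round(3),w.min(0).round(3),w.max(0).round(3))
E
```

```text
[-0.09 -0.42  2.34  0.68  0.62 -2.55] 1.0011362776839856 [0.48338435 0.18769651 0.23461006]
[-0.0002, 0.0004, 0.0001, 0.0004, -0.0012, -0.0034]
{'camera_matrix': array([[340.69608212,   0.        , 253.62694914],
       [  0.        , 340.69608212, 198.83686287],
       [  0.        ,   0.        ,   1.        ]]), 'origin': array([0.34450942, 0.12004588, 0.28687639]), 'rotation': array([ 2.07132778, -0.00208608,  2.02016923])}
4680 [0.533  0.209  0.1674] [0.615 0.243 0.75 ] [0.488 0.14  0.12 ] [0.579 0.242 0.24 ]
```

View pics/w1.png

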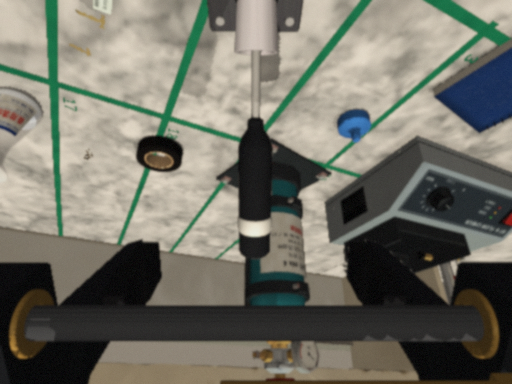

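The wrist view shows the black grip at columns 240–271, rows 120–255, centred between the fingers, with the rod running into the aluminium tube mouth at (256,50).

```bash
python3 - <<'E'
from h import *
f=np.load('w1.npz');p=f['p']; s=readout.get_state();Rt=R.from_euler('xyz',s['ee_rot'])
for v in(135,155,175,195,215,235,250):
    row=p[v,244:268]; d=f['d'][v,244:268]; k=np.abs(d-np.median(d))<.02
    q=Rt.inv().apply(row[k]-s['eef_pos']); print(v,'tool xyz: x',q[:,0].mean().round(4),'y',q[:,1].mean().round(4),'z min',q[:,2].min().round(4),'world',row[k].mean(0).round(3))
print('camera in tool',Rt.inv().apply(np.array([0.34450942, 0.12004588, 0.28687639])-s['eef_pos']))
E
```

```text
135 tool xyz: x 0.0483 y 0.0005 z min 0.0892 world [0.51  0.202 0.136]
155 tool xyz: x 0.035 y 0.0002 z min 0.0855 world [0.516 0.204 0.148]
175 tool xyz: x 0.0208 y 0.0006 z min 0.0864 world [0.526 0.209 0.157]
195 tool xyz: x 0.0058 y 0.0006 z min 0.0872 world [0.536 0.214 0.167]
215 tool xyz: x -0.0097 y 0.0006 z min 0.0889 world [0.547 0.219 0.177]
235 tool xyz: x -0.0259 y 0.0006 z min 0.0895 world [0.558 0.225 0.188]
250 tool xyz: x -0.0386 y 0.0007 z min 0.0893 world [0.566 0.229 0.196]
camera in tool [ 0.07233191 -0.00052277 -0.14612888]
```

move_arm --pt "0.008 0.0005 0.04 0 0 0 1" --pt "0.008 0.0005 0.08 0 0 0 1" --pt "0.008 0.0005 0.105 0 0 0 1" --pt "0.008 0.0005 0.118 0 0 0 1" --pt "0.008 0.0005 0.118 0 0 0 1" --pt "0.008 0.0005 0.118 0 0 0 0" --pt "0.008 0.0005 0.118 0 0 0 -0.3" --pt "0.008 0.0005 0.118 0 0 0 -1" --pt "0.008 0.0005 0.118 0 0 0 -1" --pt "0.008 0.0005 0.118 0 0 0 -1" --pt "0.008 0.0005 0.118 0 0 0 -1" --pt "0.008 0.0005 0.118 0 0 0 -1" --squeeze 40

```text
clock: 9.6
eef_pos: [0.5522, 0.2232, 0.1448]
ee_rot: [3.137, 0.784, -2.693]
contact_force: [0.0, -0.6, 0.4]
finger_gap: 0.268
grip_force: 40.0
```

```bash
python3 - <<'E'
from h import *
A=np.array([.547,.221,.162])-0; h=np.array([np.cos(PH)*.72,np.sin(PH)*.72,.695])
for nme in('scene','top'):
    f=np.load(nme+'0.npz');p=f['p'].reshape(-1,3);p=p[(p[:,0]>.6)&(p[:,0]<.8)&(p[:,1]>.2)&(p[:,1]<.5)&(p[:,2]>.15)]
    for pull in(.08,.1,.12):
        t=np.clip((p-A)@h,0,pull+.055); D=np.linalg.norm(p-A-t[:,None]*h,axis=1);i=D.argmin();print(nme,pull,D[i].round(3),p[i].round(3))
    # finger/body extents: left side point
    l=np.array([-np.sin(PH),np.cos(PH),0]);L=A+.1*h+.06*l;D=np.linalg.norm(p-L,axis=1);print('finger',D.min().round(3))
E
```

```text
scene 0.08 0.084 [0.683 0.332 0.268]
scene 0.1 0.071 [0.683 0.332 0.268]
scene 0.12 0.062 [0.683 0.332 0.268]
finger 0.1
top 0.08 0.086 [0.685 0.332 0.262]
top 0.1 0.073 [0.68  0.335 0.268]
top 0.12 0.064 [0.715 0.303 0.265]
finger 0.104
```

move_arm --pt "-0.015 0 0 0 0 0 -1" --pt "-0.035 0 0 0 0 0 -1" --pt "-0.055 0 0.001 0 0 0 -1" --pt "-0.075 0 0.001 0 0 0 -1" --pt "-0.095 0 0.001 0 0 0 -1" --pt "-0.11 0 0.001 0 0 0 -1" --pt "-0.135 0 -0.025 0 0 0 -1" --pt "-0.16 0 -0.055 0 0 0 -1" --pt "-0.17 0 -0.075 0 0 0 -1" --pt "-0.17 0 -0.075 0 0 0 -1"

```text
clock: 10.85
eef_pos: [0.6137, 0.2522, 0.3201]
ee_rot: [3.139, 0.787, -2.692]
contact_force: [0.5, 0.3, -0.6]
finger_gap: 0.264
grip_force: 40.0
```

```bash
python3 - <<'E'
from h import *
s=readout.get_state();print(s['q'].round(2),s['eef_pos'],s['ee_rot'])
# via: wand level at high z, heading PH ; then final
r0=R.from_euler('xyz',s['ee_rot'])
T=case(0,0,.137); u=np.array([np.cos(CY),np.sin(CY),0]); g=T+.185*u
r=frame(CY,0)
print('via',delta(np.array([.60,.10,.32]),r)); 
print('final TCP',g-[0,0,.0187],delta(g-[0,0,.0187],r))
im,d,m=grab('wrist','w2.png'); p=cloud(d,m); np.savez('w2.npz',im=im,p=p,d=d)
E
```

```text
[ 0.09 -0.12  1.93  0.45  0.62 -2.21] [0.61365082 0.2521828  0.32005077] [ 3.13882459  0.78693722 -2.69192258]
via [0.0554, -0.131, -0.0559, 0.2651, 0.756, 0.6336]
final TCP [ 0.68461476 -0.24804133  0.1183    ] [0.2513, -0.4814, 0.0324, 0.2651, 0.756, 0.6336]
```

View pics/w2.png

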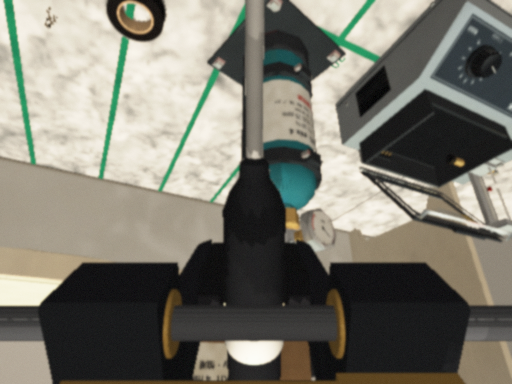

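The wand is out and held, with its grip at columns 225–285. Now I level and turn it over open space.

move_arm --pt "0.055 -0.131 -0.056 0.265 0.756 0.634 -1" --pt "0.055 -0.131 -0.056 0.265 0.756 0.634 -1" --pt "0.055 -0.131 -0.056 0.265 0.756 0.634 -1" --pt "0.055 -0.131 -0.056 0.265 0.756 0.634 -1" --pt "0.055 -0.131 -0.056 0.265 0.756 0.634 -1" --pt "0.055 -0.131 -0.056 0.265 0.756 0.634 -1" --pt "0.055 -0.131 -0.056 0.265 0.756 0.634 -1" --pt "0.055 -0.131 -0.056 0.265 0.756 0.634 -1" --pt "0.055 -0.131 -0.056 0.265 0.756 0.634 -1"

```text
clock: 12.02
eef_pos: [0.5991, 0.1, 0.318]
ee_rot: [-3.141, -0.003, 2.924]
contact_force: [-0.2, -0.2, -0.6]
finger_gap: 0.264
grip_force: 40.0
```

```bash
python3 - <<'E'
from h import *
s=readout.get_state();print(s['q'].round(2),s['eef_pos'],s['ee_rot'],s['finger_gap'])
r=frame(CY,0); g=case(.185,0,.137-.0187)
print('above',delta(g+[0,0,.13],r),'final',delta(g,r))
im,d,m=grab('wrist'); p=cloud(d,m); np.savez('w3.npz',im=im,p=p,d=d)
Rt=R.from_euler('xyz',s['ee_rot'])
q=Rt.inv().apply(p.reshape(-1,3)-s['eef_pos']).reshape(p.shape)
for v in range(0,250,20):
    row=q[v,225:285];k=(np.abs(row[:,1])<.016)&(row[:,2]>-.1)&(row[:,2]<.05)&(d[v,225:285]>0)
    if k.sum()>3: print(v,k.sum(),'x',row[k,0].mean().round(4),'y',row[k,1].mean().round(4),'zmin',row[k,2].min().round(4),'u',225+np.where(k)[0][[0,-1]])
E
```

```text
[-0.03  0.2   1.42  0.    1.52 -1.38] [0.59913466 0.10003274 0.31803871] [-3.14110966 -0.00319011  2.92370791] 0.2636612519270856
above [-0.1589, -0.3213, 0.0694, -0.0005, -0.0032, 0.0003] final [-0.1593, -0.3213, 0.1994, -0.0005, -0.0032, 0.0003]
0 19 x 0.1022 y -0.0001 zmin -0.0272 u [245 263]
20 19 x 0.0966 y -0.0001 zmin -0.0267 u [245 263]
40 19 x 0.0907 y -0.0001 zmin -0.0266 u [245 263]
60 17 x 0.0847 y -0.0003 zmin -0.0255 u [245 262]
80 18 x 0.0784 y -0.0003 zmin -0.0258 u [245 262]
100 17 x 0.0719 y -0.0001 zmin -0.0256 u [246 262]
120 17 x 0.0651 y -0.0001 zmin -0.0247 u [246 262]
140 17 x 0.0581 y -0.0001 zmin -0.0251 u [246 262]
160 27 x 0.0509 y -0.0001 zmin -0.0251 u [241 267]
180 36 x 0.0437 y -0.0003 zmin -0.0266 u [236 271]
200 57 x 0.037 y -0.0001 zmin -0.0297 u [226 282]
220 60 x 0.0301 y 0.0 zmin -0.0328 u [225 284]
240 59 x 0.0219 y -0.0001 zmin -0.0319 u [225 284]
```

move_arm --pt "-0.03 -0.05 0 0 -0.063 0 -1" --pt "-0.06 -0.11 0 0 -0.063 0 -1" --pt "-0.09 -0.17 0.01 0 -0.063 0 -1" --pt "-0.115 -0.225 0.03 0 -0.063 0 -1" --pt "-0.14 -0.275 0.05 0 -0.063 0 -1" --pt "-0.16 -0.321 0.07 0 -0.063 0 -1" --pt "-0.16 -0.321 0.1 0 -0.063 0 -1" --pt "-0.16 -0.321 0.13 0 -0.063 0 -1" --pt "-0.16 -0.321 0.16 0 -0.063 0 -1" --pt "-0.16 -0.321 0.185 0 -0.063 0 -1" --pt "-0.16 -0.321 0.199 0 -0.063 0 -1" --pt "-0.16 -0.321 0.199 0 -0.063 0 -1"

```text
clock: 13.58
eef_pos: [0.6849, -0.2477, 0.1181]
ee_rot: [-3.141, 0.058, 2.923]
contact_force: [-0.1, 0.6, -0.1]
finger_gap: 0.262
grip_force: 40.0
```

```bash
python3 - <<'E'
from h import *
s=readout.get_state();print(s['q'].round(2),s['eef_pos'],s['ee_rot'],s['finger_gap'],s['contact_force'])
im,d,m=grab('scene'); cv2.imwrite('pics/s4.png',cv2.resize(im[190:350,230:430],None,fx=4,fy=3.75,interpolation=cv2.INTER_CUBIC))
p=cloud(d,m);x,y,z=np.moveaxis(p,-1,0); np.savez('s4.npz',im=im,p=p,d=d)
g=(x>.42)&(x<.62)&(y>-.3)&(y<-.12)&(z>.08)&(z<.2); w=p[g]; e=(w[:,:2]-CC)@[np.cos(CY),np.sin(CY)];l=(w[:,:2]-CC)@[-np.sin(CY),np.cos(CY)]
for a in np.arange(-.05,.13,.015):
    k=(e>a)&(e<a+.015); print(round(a,3),k.sum(),l[k].mean().round(4) if k.any() else '',w[k,2].mean().round(4) if k.any() else '',e.min().round(4))
im2,d2,m2=grab('wrist');q=R.from_euler('xyz',s['ee_rot']); pw=cloud(d2,m2)
for v in(0,40,80,120):
    r=pw[v,248:260];k=r[:,2]>.09;print(v,r[k].mean(0).round(4),r[k,2].max().round(4))
# expected pixels in scene of lid middle+100mm
K=m['camera_matrix'];Rc=R.from_euler('xyz',m['rotation'])
for P in(case(0,0,.037),case(0,0,.137)):
    c=Rc.inv().apply(P-m['origin']);uv=(K@c/c[2])[:2];print(uv,(uv-[230,190])*[4,3.75])
E
```

```text
[-0.52  0.59  1.32  0.02  1.18 -1.88] [ 0.68491462 -0.24771243  0.11814751] [-3.1413103   0.05800469  2.92315363] 0.26223496837720456 [-0.14797111  0.6495737  -0.1044759 ]
-0.05 0   0.0008
-0.035 0   0.0008
-0.02 0   0.0008
-0.005 9 -0.002 0.1358 0.0008
0.01 14 -0.0019 0.1354 0.0008
0.025 14 -0.0011 0.1354 0.0008
0.04 13 -0.0015 0.1358 0.0008
0.055 15 -0.0018 0.1358 0.0008
0.07 13 -0.0012 0.1352 0.0008
0.085 13 -0.0016 0.1358 0.0008
0.1 12 -0.0009 0.1349 0.0008
0.115 4 -0.0015 0.1354 0.0008
0 [ 0.5846 -0.226   0.1391] 0.1403
40 [ 0.5958 -0.2285  0.1391] 0.14
80 [ 0.6078 -0.2311  0.139 ] 0.1403
120 [ 0.6207 -0.234   0.1392] 0.1401
[326.83122053 304.02013621] [387.32488214 427.57551079]
[330.548292   275.61517109] [402.19316802 321.0568916 ]
```

View pics/s4.png

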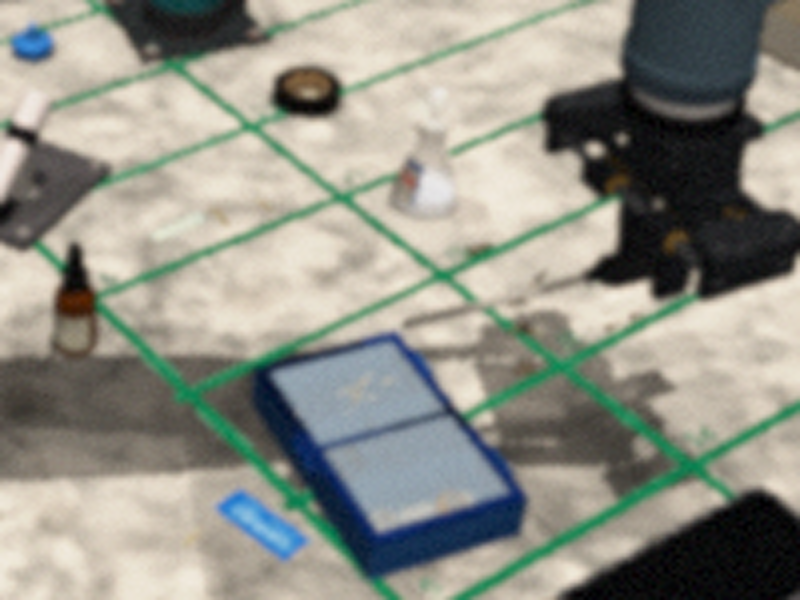

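The wand is level (135–136 mm at every point along the rod), its tip is at about (403,322) where the point 100 mm above the lid middle was predicted, and the lid is shut. The flask and bottle are unmoved.

move_arm --pt "0.001 0 0 0 0 0 -1" --pt "0.001 0 0 0 0 0 -1" --pt "0.001 0 0 0 0 0 -1" --pt "0.001 0 0 0 0 0 -1"

```text
clock: 14.18
eef_pos: [0.6846, -0.2478, 0.1191]
ee_rot: [-3.141, 0.06, 2.923]
contact_force: [-0.0, -0.2, -0.6]
finger_gap: 0.264
grip_force: 40.0
```

```bash
python3 -c "
from cell import arm
print(arm.close_job())"
```

```text
the job is handed in; nothing more can be done
None
```

Job handed in at about 14 s: the lid was shut first, then the wand drawn and held level about 10 cm above the lid, its tip within a few millimetres of the middle, with the flask and bottle not moved.

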